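Load and lock the bench-top steriliser

TASK

Put the scissors flat into the steriliser's chamber and set the lid squarely on top. Press the lid down against its springy gasket and, while keeping it down, turn the black handle clockwise so that both jaws catch under the rim; then go on turning, with a new grasp if need be, until it is hand-tight but not forced. Leave the other things on the worktop where they are.

Things in the scene. Friction and masses are not known exactly. Their poses are not given: they have to be found in the camera images.
- steriliser: white bench-top steriliser, 136 x 208 x 100 mm, too heavy to shift; origin under its centre, z up, y along its long side, front panel with dial towards -x. On top is an open steel chamber: mouth 104 mm (x) by 176 mm (y), floor 46 mm above the worktop, rim at 100 mm
- rim (a point): centre of the chamber mouth at rim height (100 mm); axes as the steriliser. A flange, 130 x 206 mm outside, stands out round the rim, with free space under it for the jaws. Its thickness differs from unit to unit, 6.9 to 9.1 mm, and cannot be seen
- gasket_top (a point): centre of the mouth at the top of the black silicone gasket on the rim. The gasket stands 4 mm proud and is springy: it carries the lid's weight; about 10 N of extra push takes it 2 mm down, 15 N the full 4 mm to metal
- lid: loose steel lid, plate 132 x 207 x 6 mm, about 0.45 kg, gauge and valve in two corners; origin under its centre at the lower edge of its locating lip, y along its long side. The lip, 100 x 172 mm and 16 mm deep, tapers and goes 2 mm free into the mouth, either way round. Origin height on the steriliser: 88 mm resting on the gasket, 84 pressed right down or clamped
- handle (a joint): turn handle on the lid, 0 jaws open, grows clockwise seen from above, range 2.6 rad; stays where it is left. Both jaws are geared to it, 4.5 mm per rad: toes meet the flange's edge at 0.7 rad, hold from about 0.9, and come tight somewhere between 1.1 and 2.4 rad depending on the flange. It turns with 0.2 N m when free; 0.4 to 0.7 N m more is hand-tight, over 1 N m more is forced
- handle_grip (a point): middle of the black bar of the turn handle, on the turning axis, 56 mm above the lid's origin; the bar is 96 mm long (along this point's y), 16 mm wide (x) and 24 mm tall (from 42 to 66 mm above the lid's origin)
- scissors: open barber scissors with black finger rings, lying flat, 84 x 157 x 9 mm, 45 g; origin under the middle near the pivot, y along the length, blade tips towards -y, rings towards +y; across x at the pivot (y about +6 mm) they are about 12 mm wide
- trimmer: black trimmer 25 x 125 x 21 mm, a bystander in front of the steriliser; origin under its middle, y along its length
- cologne: cologne bottle 33 x 45 x 104 mm, a bystander behind; origin under its centre
- razor_case: grey razor case 42 x 120 x 24 mm, a bystander behind the lid; origin under its centre
- jaw_a: jaw at the lid's +y end, 60 mm wide, hooked round the plate's edge, up to 123 mm from the centre; origin and axes as the lid's, moved by its slide. Open, its toe clears the flange by 3 mm. Its top slopes, 6.4 mm above the lid's origin at the tip, rising 0.45 per mm outward: it butts on the flange's edge until the lid is pressed 1.3 to 3.5 mm down, then wedges under it
- jaw_b: jaw at the lid's -y end, 60 mm wide, hooked round the plate's edge, up to 123 mm from the centre; origin and axes as the lid's, moved by its slide. Open, its toe clears the flange by 3 mm. Its top slopes, 6.4 mm above the lid's origin at the tip, rising 0.45 per mm outward: it butts on the flange's edge until the lid is pressed 1.3 to 3.5 mm down, then wedges under it

How it is judged:
By the outcome, as a careful person would: the job done as asked, in the order asked, and still so for the second after the job is handed in, with the robot touching nothing.
It also fails if it takes over 72 s, if anything falls off the work surface, if the arm or the gripper's body presses on something with over 40 N, if the wrist force passes 120 N, or if a joint passes its speed limit or range.

ROBOT

A 6-joint arm with a two-finger parallel gripper is mounted at the origin on a cart in front of the work surface, level with it; the furniture and walls round the work are solid. World frame = base frame: x ahead of the robot, y to its left, z up, the work surface at z = 0. Lengths are in mm, angles in rad, forces in N, time in s.
With the tool pointing down it reaches from about 300 to 775 mm from the base axis. Payload 14.6 kg.
Tool frame: the origin (TCP) lies on the centre line of the jaws, within the pads' length; the fingertips stand 8 mm ahead of it and the grasp point (between the pads) lies 11 mm behind it; z points along the fingers, y is the direction in which the jaws open and shut (so a half turn about z gives the same grasp; the last joint's range is limited). The gripper opens to 94 mm and grips with 3 to 60 N. Pads are 16 mm wide; open, the fingers measure 119 mm over their backs; the gripper's body (75 mm by 177 mm) begins 78 mm behind the grasp point.
Start: joints at [1.132, 0.3, 1.521, -0, 1.321, -0.067], TCP at [199.808, 512.412, 213.446] pointing down, gripper open.
Joint ranges: [-3.03, 3.03], [-0.79, 2.21], [0.23, 2.52], [-1.04, 4.18], [0, 3.07], [-2.55, 2.55]. Speed limits (rad/s): [2.22, 2.22, 2.57, 3.14, 3.14, 3.14].

INTERFACE

Orientations are given as [roll, pitch, yaw] about the fixed x, y, z axes, in that order (R = Rz(yaw) Ry(pitch) Rx(roll)).
In Python, from cell import read_state, cams, manip gives the robot as it stands.
- The arm moves only by the shell command python3 -m handwheel 'ROWS' [OPENING] [FORCE]. ROWS is JSON, a list of rows, each a list of 4 numbers: the shift along the tool's x, y, z in m, then the turn about the tool's z in degrees. In form: [[dx, dy, dz, turn], ...]. A call has 1 to 5 rows; each row is the pose to reach, as a shift and turn from the pose measured when the call began, along the tool's axes at that moment; what a row does not reach only later rows make up. A row lasts 1/8 s, in which the tool goes at most 62.5 mm and 10.7 degrees, less where a joint would pass 70% of its speed; a pose out of reach is approached as far as the arm can. A call with a gripper value outside its range is refused whole. OPENING is the closure, from 0 (fully open) to 1 (shut), set as the call begins (- or left out, the last holds). The fingers move at their own pace and stop on an object; FORCE is the grip in N (left out, the last holds). Time passes only in rows, so rows that repeat a pose let the fingers close. It gives the time, the measured TCP pose, the force and the opening at its end, in the units of the state.
- read_state(): the state, without advancing time (a new reading comes with each control period).
- cams.camera(name): name is "scene" or "top" or "wrist"; returns the picture (480x640x3 uint8, red, green, blue); there is no depth.
- cams.get_calibration(name): a dict with "vertical_fov" (degrees; the focal length in pixels is half the picture's height over the tangent of half this angle, whatever the lens; pixels are square), "cx", "cy" (the principal point, pixels), "R" (3x3) and "t" (3): a world point X has camera coordinates R X + t. Camera axes: x right, y down, z forward; pixel columns grow to the right and rows downward; lengths in mm; the calibration is good to about 2 mm. A picture is of the moment at which its call begins: read the wrist's pose just before it. get_calibration takes no time and is no camera call; for the wrist camera it gives the pose at the moment of the call.
- manip.sign_off(): hands the job in, once; it reports no verdict.
The state is a dict: "clock": time; "joints": joint angles; "qd": joint speeds; "effort": joint torques, N m; "eef_pos": TCP position; "eef_rot": TCP orientation; "wrist_force": force on the tool from outside, world axes, zero at the start; "moment": the same for the moment, N m; "finger_gap": finger opening in mm.
Only numpy, scipy, OpenCV 4.12 (cv2) and the standard library are available. Lean on these libraries where they do the work, as an engineer would, in place of code of your own. Each camera call takes 0.05 s, during which the arm holds its last target. There are 200 camera calls.

## Working session

There is one attempt and no reset: what is moved stays moved. The work goes in short steps, Python scripts to look and compute and a shell command to move; the robot and the scene stay as the last step left them, time stands still between calls to the robot, and variables do not carry over. Pictures are saved under pics/ and viewed, about 8 in all and at most 12, crops included, and the job is handed in when it is done.

```bash
ls; mkdir -p pics; python3 - <<'E'
from cell import read_state,cams,manip
import cv2,numpy as np
print(read_state())
for n in ("scene","top"):
    im=cams.camera(n); cv2.imwrite(f"pics/{n}0.png",im[:,:,::-1]); print(n,cams.get_calibration(n))
E
```

```text
pics
{'clock': 0.0, 'joints': array([ 1.13241717e+00,  3.00482930e-01,  1.52156576e+00,  6.61058005e-07,
        1.32070257e+00, -6.66196180e-02]), 'qd': array([-5.32893388e-04,  8.57352807e-05,  4.66622931e-04, -9.43830547e-04,
        6.84747598e-04,  5.56801330e-04]), 'effort': array([-1.28942604e-03, -5.31796539e+01, -3.52737772e+01,  7.07698753e-02,
        2.42694304e-02, -1.37886700e-04]), 'eef_pos': array([199.69740912, 512.19899775, 212.88631773]), 'eef_rot': array([-3.14043666e+00, -7.77679803e-05,  2.76983291e+00]), 'wrist_force': array([0.18318419, 0.3376916 , 0.00774751]), 'moment': array([ 0.03055188, -0.0240832 ,  0.00010578]), 'finger_gap': 94.0970322303486}
scene {'vertical_fov': 55.22078647156799, 'cx': 313.4296490895379, 'cy': 241.7578644686988, 'R': array([[ 0.83491205, -0.55029874,  0.00965208],
       [-0.40476371, -0.62580102, -0.6667379 ],
       [ 0.3729453 ,  0.55276069, -0.74522977]]), 't': array([-512.14584385,  250.60152814,  833.983867  ])}
top {'vertical_fov': 49.96054792000613, 'cx': 313.85581118871437, 'cy': 236.7402845214653, 'R': array([[-1.31549818e-03, -9.99882069e-01,  1.53009039e-02],
       [-9.99196768e-01,  7.01470327e-04, -4.00665171e-02],
       [ 4.00510588e-02, -1.53413212e-02, -9.99079855e-01]]), 't': array([ -72.18130696,  576.06463374, 1172.02636107])}
```

View pics/top0.png

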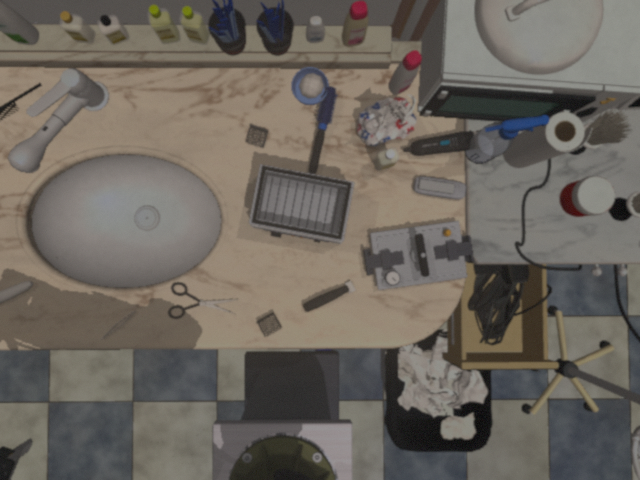

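View pics/scene0.png

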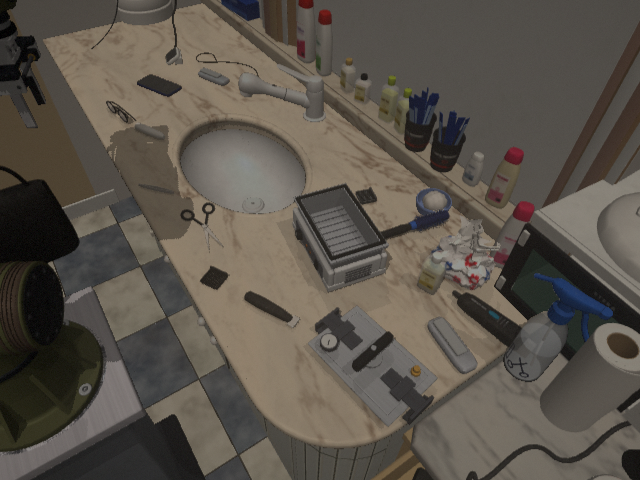

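The top view shows the scissors at about (205,301) with rings to the left, the chamber mouth centred near (301,204), and the lid at about (420,255) with its bar running vertically. The scene view agrees.

```bash
cat > h.py <<'E'
from cell import read_state,cams,manip
import cv2,numpy as np
from scipy.spatial.transform import Rotation as Ro
def px2w(c,uv,z):
    f=240/np.tan(np.radians(c["vertical_fov"]/2)); uv=np.atleast_2d(uv).astype(float)
    d=np.c_[(uv[:,0]-c["cx"])/f,(uv[:,1]-c["cy"])/f,np.ones(len(uv))]@np.array(c["R"])
    o=-np.array(c["R"]).T@np.array(c["t"]); s=(z-o[2])/d[:,2]; return o+s[:,None]*d
def w2px(c,X):
    f=240/np.tan(np.radians(c["vertical_fov"]/2)); p=np.atleast_2d(X)@np.array(c["R"]).T+np.array(c["t"])
    return np.c_[c["cx"]+f*p[:,0]/p[:,2],c["cy"]+f*p[:,1]/p[:,2]]
def rel(xyz,yaw=None):
    "shift in tool axes (m) and turn (deg) to reach a world TCP pose"
    s=read_state(); R=Ro.from_euler("xyz",s["eef_rot"]).as_matrix()
    d=R.T@(np.array(xyz)-s["eef_pos"])/1000
    y=s["eef_rot"][2]; t=None
    if yaw is not None: t=-np.degrees((yaw-y+np.pi/2)%np.pi-np.pi/2)
    print("rel",d.round(4),"turn",t,"| pos",s["eef_pos"].round(1),"yaw",round(y,3),"j",s["joints"].round(2),"t",round(s["clock"],2))
E
python3 - <<'E'
from h import *
c=cams.get_calibration("top")
print("sc pivot,tip,rings",px2w(c,[(205,301),(238,299),(180,289),(177,313)],5).round())
print("rim",px2w(c,[(260,168),(352,180),(343,242),(250,232)],100).round())
print("bar",px2w(c,[(418,234),(424,276)],60).round())
print("lidcorners",px2w(c,[(370,231),(462,221),(468,277),(375,287)],20).round())
print("trim,cologne,case",px2w(c,[(328,295),(387,157),(438,187)],20).round())
w=cams.get_calibration("wrist");s=read_state();o=-w["R"].T@w["t"]
print("wristcam rel tool",Ro.from_euler("xyz",s["eef_rot"]).as_matrix().T@(o-s["eef_pos"]), "fov",w["vertical_fov"]);print((Ro.from_euler("xyz",s["eef_rot"]).as_matrix().T@w["R"].T).round(2))
rel([400,175,213],-1.57)
E
```

```text
sc pivot,tip,rings [[429. 177.   5.]
 [433. 102.   5.]
 [457. 234.   5.]
 [402. 241.   5.]]
rim [[ 719.   43.  100.]
 [ 694. -153.  100.]
 [ 561. -133.  100.]
 [ 583.   64.  100.]]
bar [[ 580. -303.   60.]
 [ 487. -315.   60.]]
lidcorners [[ 589. -201.   20.]
 [ 612. -413.   20.]
 [ 483. -425.   20.]
 [ 461. -212.   20.]]
trim,cologne,case [[ 443. -105.   20.]
 [ 759. -241.   20.]
 [ 690. -358.   20.]]
wristcam rel tool [ 6.55075336e+01  4.11696532e-02 -1.71126252e+02] fov 64.56854217396243
[[ 0.   -0.97 -0.23]
 [ 1.    0.   -0.  ]
 [ 0.   -0.23  0.97]]
rel [-3.091e-01 -2.414e-01  2.000e-04] turn 68.65155580161928 | pos [199.7 512.2 212.9] yaw 2.77 j [ 1.13  0.3   1.52 -0.    1.32 -0.07] t 0.1
```

```bash
python3 -m handwheel '[[-0.06,-0.05,0,10.5],[-0.12,-0.1,0,21],[-0.18,-0.15,0,31.5],[-0.24,-0.2,0,42],[-0.3,-0.24,0,52.5]]' 0.3 20
python3 -c "
from h import *
rel([431,172,150],1.571)"
```

```text
clock: 0.72
eef_pos: [354.2, 238.7, 213.2]
eef_rot: [-3.141, 0.001, 1.848]
wrist_force: [0.8, 0.7, -0.7]
finger_gap: 65.5
rel [-0.0851  0.0557  0.0632] turn 15.860771385276417 | pos [354.2 238.7 213.2] yaw 1.848 j [ 0.51  0.02  1.84 -0.    1.28  0.23] t 0.72
```

```bash
python3 -m handwheel '[[-0.045,0.028,0.03,8],[-0.085,0.056,0.063,15.9],[-0.085,0.056,0.063,15.9],[-0.085,0.056,0.063,15.9]]'
python3 - <<'E'
from h import *
np.save("wc0.npy",cams.get_calibration("wrist"),allow_pickle=True)
im=cams.camera("wrist"); cv2.imwrite("pics/w0.png",im[:,:,::-1]); rel([431,172,150],1.571)
E
```

```text
clock: 1.23
eef_pos: [431.0, 172.4, 150.4]
eef_rot: [-3.141, 0.001, 1.571]
wrist_force: [0.4, 0.6, -0.4]
finger_gap: 65.4
rel [-0.0008  0.      0.0008] turn 0.06039432442114682 | pos [431.  172.8 150.8] yaw 1.572 j [ 0.3   0.18  1.83 -0.    1.14  0.3 ] t 1.27
```

View pics/w0.png

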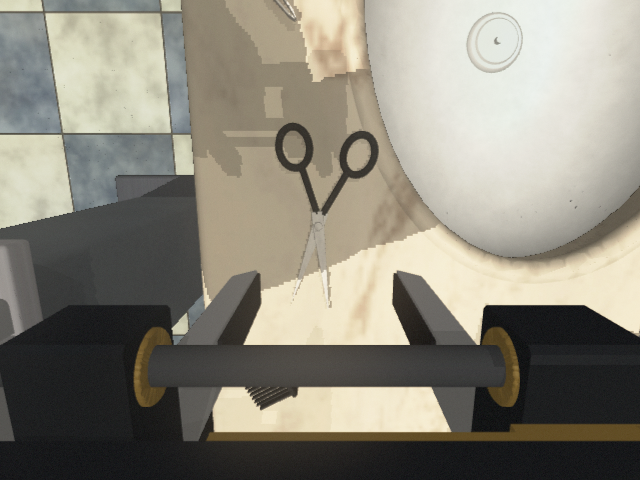

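Scissors in the wrist view: pivot (319,225), ring centres (294,147) and (359,155), tips (294,302) and (329,305).

```bash
python3 - <<'E'
from h import *
c=np.load("wc0.npy",allow_pickle=True).item()
p=px2w(c,[(319,225),(294,147),(359,155),(294,302),(329,305),(285,125),(365,133)],4)[:,:2]; print(p.round(1))
ax=(p[1]+p[2])/2-(p[3]+p[4])/2; yaw=np.arctan2(-ax[0],ax[1]); u=ax/np.linalg.norm(ax); print("yaw",yaw,"origin by pivot",p[0]-6*u)
rel([p[0][0],p[0][1],11],yaw+np.pi/2)
t=cams.get_calibration("top"); print(w2px(t,[*p[0],4]))
E
```

```text
[[424.6 178.3]
 [404.5 242.5]
 [457.3 236.3]
 [402.1 108.5]
 [433.3 105.7]
 [397.6 259.6]
 [461.8 253.5]]
yaw -0.09950430686147448 origin by pivot [423.98579498 172.31309568]
rel [ 0.0055 -0.0065  0.1398] turn 5.7732407660106 | pos [431.  172.8 150.8] yaw 1.572 j [ 0.3   0.18  1.83 -0.    1.14  0.3 ] t 1.27
[[204.51728704 302.87671758]]
```

```bash
python3 -m handwheel '[[0.008,-0.0065,0.05,5.8],[0.008,-0.0065,0.09,5.8],[0.008,-0.0065,0.125,5.8],[0.008,-0.0065,0.14,5.8],[0.008,-0.0065,0.14,5.8]]' 0.6 20
python3 -m handwheel '[[0,0,0,0],[0,0,0,0],[0,0,0,0],[0,0,0,0],[0,0,0,0]]' 1 20
python3 -m handwheel '[[0,0,0,0],[0,0,-0.04,0],[0,0,-0.1,0],[0,0,-0.16,0],[0,0,-0.19,0]]'
python3 -c "
from h import *
np.save('wc1.npy',cams.get_calibration('wrist'),allow_pickle=True)
im=cams.camera('wrist'); cv2.imwrite('pics/w1.png',im[:,:,::-1]);rel([639,-45,200],1.571-.127)"
```

```text
clock: 1.9
eef_pos: [424.4, 181.3, 11.1]
eef_rot: [3.141, 0.001, 1.472]
wrist_force: [0.3, 0.3, 0.3]
finger_gap: 37.4
clock: 2.52
eef_pos: [424.7, 181.3, 11.6]
eef_rot: [3.14, 0.0, 1.472]
wrist_force: [-1.6, -0.5, 6.5]
finger_gap: 9.6
clock: 3.15
eef_pos: [425.0, 181.5, 204.7]
eef_rot: [3.137, -0.001, 1.472]
wrist_force: [-0.7, 0.3, -0.4]
finger_gap: 8.4
rel [-0.2048  0.2344  0.0085] turn 1.6053197945986286 | pos [425.9 181.9 207.3] yaw 1.472 j [ 0.32  0.11  1.77 -0.    1.26  0.42] t 3.2
```

View pics/w1.png

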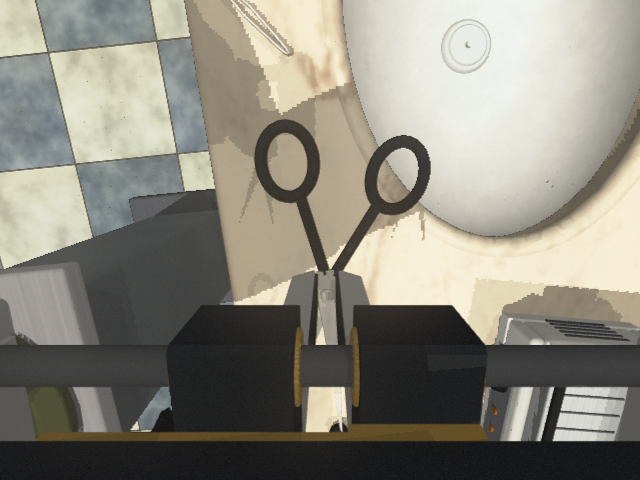

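Scissors held (gap 8.4 mm) near the pivot at (327,285); ring centres (287,160) and (398,175). Next: chamber and lid enlarged from the top image.

```bash
python3 - <<'E'
from h import *
im=cv2.imread("pics/top0.png")[155:300,245:478]; im=cv2.resize(im,None,fx=3.4,fy=3.4,interpolation=cv2.INTER_CUBIC); cv2.imwrite("pics/crop0.png",cv2.convertScaleAbs(im,alpha=1.4))
c=np.load("wc1.npy",allow_pickle=True).item(); s=read_state();R=Ro.from_euler("xyz",s["eef_rot"]).as_matrix()
p=px2w(c,[(327,292),(287,160),(398,175),(287,121),(405,135)],s["eef_pos"][2]-6); print(((p-s["eef_pos"])@R).round(1))
E
```

```text
[[ -0.9  -0.7   6. ]
 [ 61.9 -18.8   6. ]
 [ 55.3  31.4   6.4]
 [ 78.6 -18.4   6.1]
 [ 72.8  33.8   6.4]]
```

View pics/crop0.png

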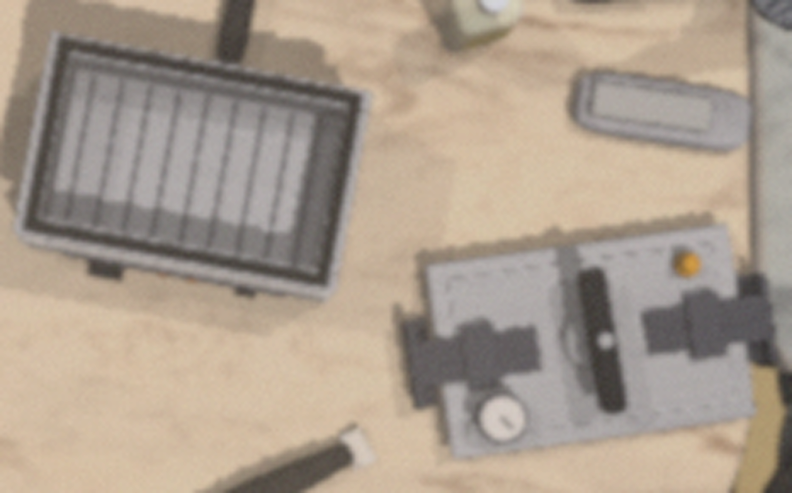

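Flange corners in the crop are (55,36), (370,92), (332,298), (18,238). Bar ends are (592,268) and (613,412), its pin is at (606,341), and the lid corners are (428,260), (725,228), (753,412), (453,458).

```bash
python3 - <<'E'
from h import *
c=cams.get_calibration("top")
P=lambda a,z: px2w(c,np.array(a)/3.4+[244.65,154.65],z)[:,:2]
def rect(q,n):
    ctr=q.mean(0); l=(q[0]-q[1]+q[3]-q[2])/2; w=(q[0]-q[3]+q[1]-q[2])/2
    print(n,ctr.round(1),"yaw",np.arctan2(-l[0],l[1]).round(3),np.arctan2(w[1],w[0]).round(3),"size",np.linalg.norm(w).round(1),np.linalg.norm(l).round(1)); return ctr
ch=rect(P([(55,36),(370,92),(332,298),(18,238)],100),"rim")
for z in (16,28):rect(P([(428,260),(725,228),(753,412),(453,458)],z),"lid%d"%z)
b=P([(606,341),(592,268),(613,412)],65);print(b.round(1),np.arctan2(*(b[1]-b[2])[::-1]))
rel([*ch,205],1.571-.12)
E
```

```text
rim [643.6 -45.5] yaw -0.183 -0.182 size 130.5 200.5
lid16 [ 535.  -312.1] yaw 0.128 0.129 size 129.9 204.1
lid28 [ 535.  -309.5] yaw 0.128 0.129 size 128.6 202.0
[[ 533.6 -311.8]
 [ 580.9 -303.1]
 [ 487.8 -315.9]] 0.13579709212478447
rel [-0.2048  0.2391  0.0035] turn 1.2042493380070456 | pos [425.9 181.9 207.3] yaw 1.472 j [ 0.32  0.11  1.77 -0.    1.26  0.42] t 3.2
```

```bash
python3 -m handwheel '[[-0.04,0.048,0,0],[-0.08,0.096,0,-1],[-0.12,0.144,0,-1],[-0.165,0.192,0,-2],[-0.205,0.239,0,-2]]'
python3 -m handwheel '[[0,0,0,0]]'
python3 -c "
from h import *
rel([643.6,-45.5,120],1.506)"
```

```text
clock: 3.82
eef_pos: [642.1, -45.2, 207.7]
eef_rot: [3.135, -0.003, 1.507]
wrist_force: [0.4, 0.8, -0.5]
finger_gap: 8.4
clock: 3.95
eef_pos: [643.1, -48.2, 205.2]
eef_rot: [3.137, -0.002, 1.503]
wrist_force: [-0.6, 0.7, -0.7]
finger_gap: 8.6
rel [ 0.0025 -0.0001  0.0852] turn -0.1512723744711751 | pos [643.1 -48.2 205.2] yaw 1.503 j [-0.13  0.52  1.24  0.    1.38 -0.07] t 3.95
```

```bash
python3 -m handwheel '[[0.0025,0,0.03,0],[0.0025,0,0.05,0],[0.0025,0,0.05,0],[0.0025,0,0.05,0]]'
python3 -c "
from h import *
rel([643.6,-45.5,58],1.506)
np.save('wc2.npy',cams.get_calibration('wrist'),allow_pickle=True)
im=cams.camera('wrist'); cv2.imwrite('pics/w2.png',im[:,:,::-1])"
```

```text
clock: 4.45
eef_pos: [643.7, -45.2, 156.2]
eef_rot: [3.136, -0.002, 1.504]
wrist_force: [0.0, 0.5, -0.6]
finger_gap: 8.7
rel [-0.0005 -0.0005  0.0982] turn -0.12289922008292643 | pos [643.7 -45.2 156.2] yaw 1.504 j [-0.13  0.56  1.29  0.    1.29 -0.06] t 4.45
```

View pics/w2.png

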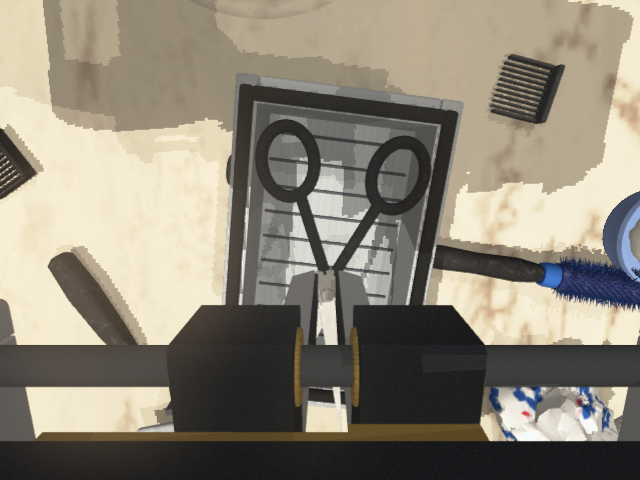

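The wrist view shows the chamber's +y end: flange corners (237,76) and (462,102), left outer edge down to (226,305), right one to (430,305). Scissors are still held.

```bash
python3 - <<'E'
from h import *
c=np.load("wc2.npy",allow_pickle=True).item(); p=px2w(c,[(237,76),(462,102),(226,305),(430,305),(251,101),(445,123)],100)[:,:2]
print(p.round(1)); e=p[1]-p[0]; yaw=np.arctan2(e[1],e[0]); u=np.array([-np.sin(yaw),np.cos(yaw)]); print(np.linalg.norm(e),yaw,[np.arctan2(-(p[i]-p[i+2])[0],(p[i]-p[i+2])[1]) for i in(0,1)])
u=np.array([np.sin(.182),np.cos(.182)]); print("centre",(p[0]+p[1])/2-103*u,"inner",np.linalg.norm(p[4]-p[5]),(p[4]+p[5])/2-88*u)
E
```

```text
[[601.2  65.2]
 [726.8  43.3]
 [578.  -69.8]
 [708.1 -78.7]
 [607.5  51.6]
 [717.2  32.5]]
127.49241285270368 -0.17278279923253737 [np.float64(-0.1699688535665305), np.float64(-0.15179791494752404)]
centre [645.32962059 -47.0842914 ] inner 111.33514090851862 [646.41314617 -44.53404378]
```

```bash
python3 -m handwheel '[[-0.001,0.001,0.03,0],[-0.001,0.001,0.055,0],[-0.001,0.001,0.075,0],[-0.001,0.001,0.09,0],[-0.001,0.001,0.096,0]]'
python3 -m handwheel '[[0,0,0.001,0],[0,0,0.002,0]]'
python3 -m handwheel '[[0,0,0,0],[0,0,0,0],[0,0,0,0]]' 0.68
python3 -m handwheel '[[0,0,-0.03,0],[0,0,-0.07,0],[0,0,-0.12,0],[0,0,-0.17,0],[0,0,-0.18,0]]'
python3 -c "
from h import *
im=cams.camera('wrist'); cv2.imwrite('pics/w3.png',im[:,:,::-1]);rel([533.6,-311.8,200],.136)"
```

```text
clock: 5.12
eef_pos: [645.3, -46.2, 60.0]
eef_rot: [3.136, -0.002, 1.504]
wrist_force: [-0.4, 0.2, 0.3]
finger_gap: 8.7
clock: 5.38
eef_pos: [645.7, -46.3, 58.8]
eef_rot: [3.135, -0.002, 1.504]
wrist_force: [-1.7, -0.5, 1.5]
finger_gap: 8.8
clock: 5.75
eef_pos: [645.7, -46.3, 58.9]
eef_rot: [3.135, -0.002, 1.504]
wrist_force: [0.2, -0.4, -0.2]
finger_gap: 29.6
clock: 6.38
eef_pos: [645.3, -46.7, 242.9]
eef_rot: [3.129, -0.002, 1.504]
wrist_force: [0.6, -0.0, -0.4]
finger_gap: 29.7
rel [-0.2721 -0.0939  0.0403] turn 78.36915662535351 | pos [645.1 -46.6 241.9] yaw 1.504 j [-0.13  0.5   1.18  0.    1.45 -0.06] t 6.42
```

View pics/w3.png

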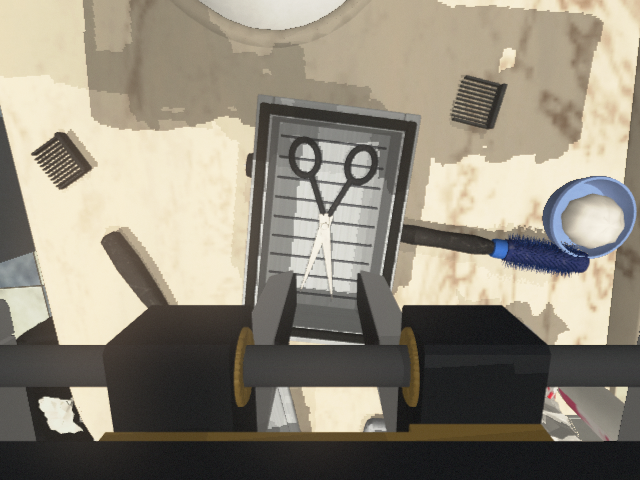

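Scissors lie flat and free inside the chamber, pivot (325,213), well clear of the walls. Now over to the lid with the wrist wound back, so that the whole clockwise turn is available.

```bash
python3 -m handwheel '[[-0.05,-0.015,0,-10.5],[-0.1,-0.035,0,-21],[-0.16,-0.055,0.01,-31.5],[-0.22,-0.075,0.02,-42],[-0.272,-0.094,0.03,-52.5]]' 0.5
python3 -m handwheel '[[0,0,0.01,-10.5],[0,0,0.01,-21],[0,0,0.01,-31.5],[0,0,0.01,-42],[0,0,0.01,-49]]'
python3 -c "
from h import *
rel([533.6,-311.8,190],.136)"
```

```text
clock: 7.05
eef_pos: [534.0, -309.0, 209.2]
eef_rot: [3.134, 0.005, 2.411]
wrist_force: [1.1, -0.1, -0.2]
finger_gap: 47.0
clock: 7.68
eef_pos: [533.6, -308.7, 197.4]
eef_rot: [3.139, 0.008, -3.012]
wrist_force: [-0.4, 0.0, -0.5]
finger_gap: 47.0
rel [ 0.0005 -0.0031  0.0074] turn -0.3476354927996875 | pos [ 533.6 -308.7  197.4] yaw -3.012 j [-0.59  0.46  1.34  0.01  1.34 -2.29] t 7.67
```

```bash
python3 -m handwheel '[[0,-0.003,0.007,-0.3],[0,-0.003,0.007,-0.3]]'
python3 -c "
from h import *
rel([533.6,-311.8,48],.136)
np.save('wc4.npy',cams.get_calibration('wrist'),allow_pickle=True)
im=cams.camera('wrist'); cv2.imwrite('pics/w4.png',im[:,:,::-1])"
```

```text
clock: 7.92
eef_pos: [533.5, -311.5, 188.5]
eef_rot: [3.137, 0.006, -3.009]
wrist_force: [-0.4, -0.3, 0.7]
finger_gap: 47.0
rel [ 0.0008 -0.001   0.1405] turn -0.2072120341054247 | pos [ 533.5 -311.5  188.5] yaw -3.009 j [-0.59  0.47  1.35  0.01  1.32 -2.3 ] t 7.92
```

View pics/w4.png

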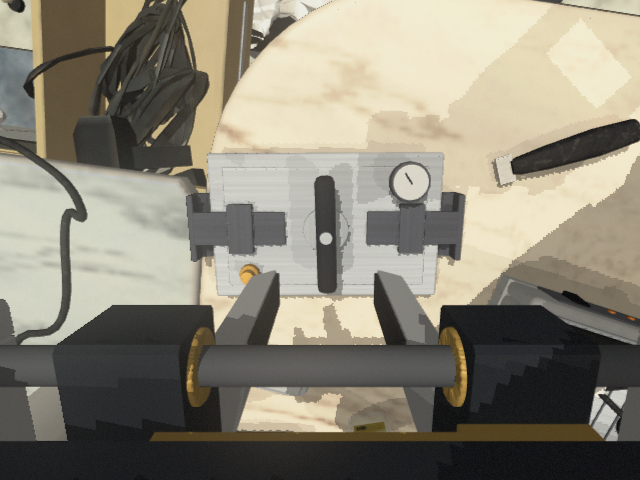

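The bar spans (325,177) to (328,292) with its pin at (326,238), aligned with the tool. The jaws end at columns 188 and 463, so they are open.

```bash
python3 - <<'E'
from h import *
c=np.load("wc4.npy",allow_pickle=True).item()
for z in (64,68,72):
    p=px2w(c,[(326,238),(325,177),(328,292)],z)[:,:2]; d=p[2]-p[1]; m=(p[1]+p[2])/2
    print(z,p[0].round(1),m.round(1),np.linalg.norm(d).round(1),np.arctan2(d[1],d[0]).round(3)); 
q=px2w(c,[(208,154),(443,154),(434,297),(217,295)],22)[:,:2]; print("plate",q.mean(0).round(1),np.linalg.norm(q[0]-q[1]),np.linalg.norm(q[1]-q[2]),(lambda e:np.arctan2(-e[0],e[1]))(q[1]-q[0]+q[2]-q[3]))
rel([534,-312.5,48],.13)
E
```

```text
64 [ 533.9 -311.4] [ 532.6 -311.2] 93.7 0.159
68 [ 533.  -311.6] [ 531.8 -311.3] 92.4 0.159
72 [ 532.1 -311.7] [ 530.9 -311.4] 91.1 0.159
plate [ 534.2 -311.7] 203.18531336929854 131.70440324639944 0.12812428443658985
rel [ 0.0008 -0.0016  0.1412] turn 0.15407217487947641 | pos [ 533.7 -311.5  189.2] yaw -3.009 j [-0.59  0.47  1.35  0.01  1.32 -2.3 ] t 7.97
```

```bash
python3 -m handwheel '[[0,0,0.05,0],[0,0,0.09,0],[0,0,0.125,0],[0,0,0.145,0],[0,0,0.145,0]]'
python3 -m handwheel '[[0,0,0,0],[0,0,0,0],[0,0,0,0],[0,0,0,0]]' 1 60
python3 -m handwheel '[[0,0,-0.01,0],[0,0,-0.03,0],[0,0,-0.07,0],[0,0,-0.12,0],[0,0,-0.17,0]]'
python3 -m handwheel '[[0,0,0,0],[0,0,0,0]]'
python3 -c "
from h import *
np.save('wc5.npy',cams.get_calibration('wrist'),allow_pickle=True)
im=cams.camera('wrist'); cv2.imwrite('pics/w5.png',im[:,:,::-1]);rel([644.5,-46,215],-.178+.012)"
```

```text
clock: 8.6
eef_pos: [534.2, -310.6, 43.4]
eef_rot: [3.136, 0.005, -3.01]
wrist_force: [0.1, -0.1, -0.1]
finger_gap: 47.2
clock: 9.1
eef_pos: [534.5, -310.8, 44.0]
eef_rot: [3.137, 0.006, -3.009]
wrist_force: [-0.4, 0.1, 1.9]
finger_gap: 15.6
clock: 9.72
eef_pos: [533.3, -311.5, 216.8]
eef_rot: [3.137, 0.006, -3.009]
wrist_force: [0.2, -0.7, -4.7]
finger_gap: 15.9
clock: 9.98
eef_pos: [532.9, -311.2, 216.3]
eef_rot: [3.137, 0.005, -3.01]
wrist_force: [0.2, 0.1, -5.4]
finger_gap: 15.4
rel [-0.1457  0.2481  0.0025] turn 17.07858346140808 | pos [ 532.8 -311.1  215.4] yaw -3.01 j [-0.59  0.45  1.31  0.01  1.38 -2.3 ] t 10.03
```

View pics/w5.png

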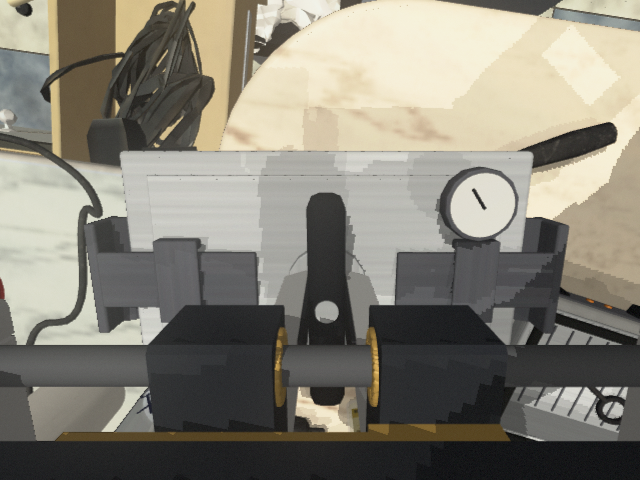

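```bash
python3 - <<'E'
from h import *
c=np.load("wc5.npy",allow_pickle=True).item(); s=read_state(); R=Ro.from_euler("xyz",s["eef_rot"]).as_matrix()
for px,z in (([(121,152),(532,152)],-22),([(327,312)],22)):
    print(((px2w(c,px,s["eef_pos"][2]+z)-s["eef_pos"])@R).round(1))
E
```

```text
[[  66.2 -102.    21.1]
 [  66.4  101.8   22.3]]
[[  0.2   0.2 -22. ]]
```

Lid hangs level, square to the tool and centred on the TCP, so only the tool has to go over the rim.

```bash
python3 -m handwheel '[[-0.025,0.04,0,3.5],[-0.055,0.09,0,7],[-0.085,0.14,0,11],[-0.115,0.195,0,14.5],[-0.146,0.248,0,17.7]]'
python3 -m handwheel '[[0,0,0,0],[0,0,0,0]]'
python3 -c "
from h import *
rel([645,-45.5,160],-.177)"
```

```text
clock: 10.65
eef_pos: [644.7, -44.0, 215.6]
eef_rot: [3.135, -0.001, 2.963]
wrist_force: [0.9, -0.1, -3.8]
finger_gap: 15.3
clock: 10.9
eef_pos: [644.2, -44.0, 213.7]
eef_rot: [3.135, -0.004, 2.964]
wrist_force: [-0.1, 0.1, -4.7]
finger_gap: 15.1
rel [-0.0013 -0.0017  0.0537] turn -0.05651234095197155 | pos [644.2 -44.  213.7] yaw 2.964 j [-0.13  0.52  1.21  0.01  1.41 -1.52] t 10.9
```

```bash
python3 -m handwheel '[[-0.0013,-0.0015,0.02,0],[-0.0013,-0.0015,0.04,0],[-0.0013,-0.0015,0.054,0],[-0.0013,-0.0015,0.054,0]]'
python3 -m handwheel '[[0,0,0.005,0],[0,0,0.010,0],[0,0,0.014,0],[0,0,0.017,0]]'
python3 -c "
from h import *
rel([645,-45.5,132],-.177)"
```

```text
clock: 11.4
eef_pos: [644.4, -46.0, 158.6]
eef_rot: [3.136, -0.006, 2.963]
wrist_force: [0.3, 1.0, -5.2]
finger_gap: 15.5
clock: 11.9
eef_pos: [644.3, -45.9, 141.4]
eef_rot: [3.136, -0.006, 2.963]
wrist_force: [0.1, 0.2, -5.1]
finger_gap: 15.9
rel [-0.0007  0.0004  0.0094] turn -0.10238391722833465 | pos [644.3 -45.9 141.4] yaw 2.963 j [-0.13  0.58  1.3   0.01  1.27 -1.52] t 11.9
```

```bash
python3 -m handwheel '[[0,0,0.003,0],[0,0,0.006,0],[0,0,0.008,0],[0,0,0.008,0]]'
python3 -m handwheel '[[0,0,0.001,0],[0,0,0.002,0],[0,0,0.003,0],[0,0,0.003,0]]'
```

```text
clock: 12.4
eef_pos: [644.5, -45.8, 133.3]
eef_rot: [3.135, -0.005, 2.963]
wrist_force: [3.8, -0.2, -5.7]
finger_gap: 16.1
clock: 12.9
eef_pos: [644.5, -45.7, 131.0]
eef_rot: [3.135, -0.005, 2.963]
wrist_force: [-4.6, 1.5, 6.2]
finger_gap: 15.5
```

```bash
python3 -m handwheel '[[0,0,0.001,0],[0,0,0.002,0],[0,0,0.0025,0],[0,0,0.0025,0]]'
python3 -m handwheel '[[0,0,0.001,0],[0,0,0.0015,0],[0,0,0.0015,0]]'
python3 -c "
from h import *
s=read_state();print(s['wrist_force'],s['moment'])
im=cams.camera('wrist'); cv2.imwrite('pics/w6.png',im[:,:,::-1])"
```

```text
clock: 13.4
eef_pos: [644.5, -45.7, 129.7]
eef_rot: [3.136, -0.004, 2.963]
wrist_force: [-5.8, 1.0, 9.5]
finger_gap: 15.7
clock: 13.78
eef_pos: [644.5, -45.7, 129.4]
eef_rot: [3.136, -0.003, 2.963]
wrist_force: [-4.9, 1.6, 9.8]
finger_gap: 15.3
[-4.89941734  1.59157056  9.82859272] [-0.15439976  0.78979872 -0.2200918 ]
```

View pics/w6.png

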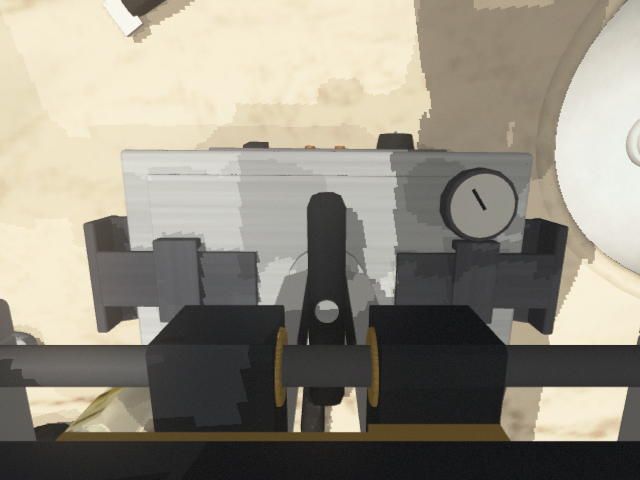

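```bash
python3 -m handwheel '[[0,0,0.002,0],[0,0,0.003,0],[0,0,0.003,0],[0,0,0.003,0]]' 1 60
python3 -m handwheel '[[0,0,0.003,0],[0,0,0.003,0],[0,0,0.003,0]]'
```

```text
clock: 14.32
eef_pos: [644.6, -45.7, 128.1]
eef_rot: [3.136, -0.003, 2.963]
wrist_force: [-8.0, 1.1, 12.8]
finger_gap: 15.9
clock: 14.7
eef_pos: [644.7, -45.7, 127.8]
eef_rot: [3.136, -0.001, 2.963]
wrist_force: [-12.4, 1.8, 22.2]
finger_gap: 15.6
```

```bash
python3 -m handwheel '[[0.0005,0,0.0025,5],[0.0005,0,0.0025,12],[0.0005,0,0.0025,19],[0.0005,0,0.0025,26],[0.0005,0,0.0025,33]]'
python3 -c "
from h import *
s=read_state();print(s['wrist_force'],s['moment'],s['joints'])"
```

```text
clock: 15.32
eef_pos: [644.4, -46.1, 127.8]
eef_rot: [3.137, -0.002, 2.384]
wrist_force: [-10.1, -1.1, 19.2]
finger_gap: 15.4
[-10.05399103  -1.0901083   19.19462685] [-0.65402928  1.73417276  0.21875475] [-0.13001136  0.58624234  1.31556463  0.0049951   1.23848029 -0.94454528]
```

```bash
python3 -m handwheel '[[0,0,0.0022,5],[0,0,0.0022,10],[0,0,0.0022,15],[0,0,0.0022,20],[0,0,0.0022,24]]'
python3 -c "
from h import *
s=read_state();print(s['wrist_force'],s['moment'],s['joints'][5])"
```

```text
clock: 15.95
eef_pos: [644.2, -46.3, 127.8]
eef_rot: [3.138, -0.003, 1.963]
wrist_force: [-12.3, 0.4, 18.4]
finger_gap: 15.5
[-12.30146268   0.43970095  18.37975043] [-0.34710169  2.28793827  0.30434618] -0.5235418290550735
```

```bash
m(){ python3 -c "
from h import *
s=read_state();print(s['moment'].round(2),s['eef_rot'][2].round(3),s['joints'][5].round(2))"; }
python3 -m handwheel '[[0,0,0.002,3],[0,0,0.002,6],[0,0,0.002,8],[0,0,0.002,8]]' | grep force; m
```

```text
wrist_force: [-10.0, 0.8, 17.2]
[-0.22  1.96  0.18] 1.823 -0.38
```

```bash
cat > m.py <<'E'
from h import *
s=read_state();print(s['clock'].__round__(2),s['wrist_force'].round(1),s['moment'].round(2),"handle",round(2.963-s['eef_rot'][2],3),s['joints'][5].round(2),s['finger_gap'].round(1))
E
python3 -m handwheel '[[0,0,0.002,3],[0,0,0.002,6],[0,0,0.002,8],[0,0,0.002,8]]' >/dev/null; python3 m.py
```

```text
Traceback (most recent call last):
  File "m.py", line 2, in <module>
    s=read_state();print(s['clock'].__round__(2),s['wrist_force'].round(1),s['moment'].round(2),"handle",round(2.963-s['eef_rot'][2],3),s['joints'][5].round(2),s['finger_gap'].round(1))
                                                                                                                                                                ^^^^^^^^^^^^^^^^^^^^^
AttributeError: 'float' object has no attribute 'round'
```

```bash
sed -i "s/s\['finger_gap'\].round(1)/round(s['finger_gap'],1)/" m.py; python3 m.py
python3 -m handwheel '[[0,0,0.002,3],[0,0,0.002,6],[0,0,0.002,8],[0,0,0.002,8]]' >/dev/null; python3 m.py
```

```text
16.95 [-9.4  1.4 16.8] [-0.21  1.95  0.26] handle 1.279 -0.24 15.3
17.45 [-8.5  1.2 16.6] [-0.14  2.01  0.34] handle 1.418 -0.1 15.7
```

```bash
python3 -m handwheel '[[0,0,0.002,2.5],[0,0,0.002,5],[0,0,0.002,5]]' >/dev/null; python3 m.py
python3 -m handwheel '[[0,0,0.002,2],[0,0,0.002,4],[0,0,0.002,4]]' >/dev/null; python3 m.py
```

```text
17.82 [-9.2  1.1 17. ] [-0.15  1.91  0.38] handle 1.505 -0.02 15.8
18.2 [-9.1  1.  16.9] [-0.08  1.92  0.49] handle 1.574 0.05 15.6
```

```bash
python3 -m handwheel '[[0,0,0.002,2],[0,0,0.002,4],[0,0,0.002,4]]' >/dev/null; python3 m.py
```

```text
18.57 [-9.3  0.5 16.1] [-0.12  1.91  0.56] handle 1.644 0.12 15.4
```

```bash
python3 -m handwheel '[[0,0,0.002,2],[0,0,0.002,4],[0,0,0.002,4]]' >/dev/null; python3 m.py
```

```text
18.95 [-8.4  0.7 17. ] [-0.03  2.02  0.55] handle 1.713 0.19 15.9
```

```bash
python3 -m handwheel '[[0,0,0.002,2],[0,0,0.002,4],[0,0,0.002,4]]' >/dev/null; python3 m.py; python3 -c "
from h import *
im=cams.camera('wrist'); cv2.imwrite('pics/w7.png',im[:,:,::-1])"; python3 m.py
```

```text
19.32 [-8.2  0.8 16.9] [-0.07  2.04  0.57] handle 1.782 0.26 15.6
19.38 [-10.1   1.1  15.8] [-0.04  2.09  0.55] handle 1.782 0.26 15.5
```

View pics/w7.png

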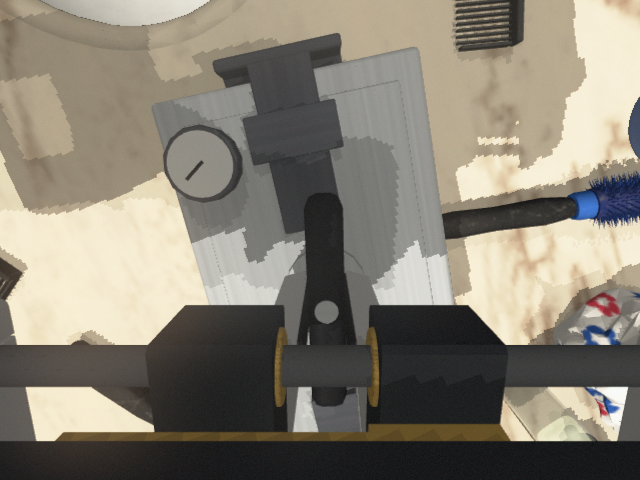

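The bar still lies in line with the fingers: tip (324,200), pin (326,312), within about 0.02 rad of the original grasp. The jaw is drawn in to the plate edge, so there is no slip and the turning can go on.

```bash
python3 -m handwheel '[[0,0,0.002,2],[0,0,0.002,4],[0,0,0.002,4]]' >/dev/null; python3 m.py;python3 -m handwheel '[[0,0,0.002,0]]' >/dev/null; python3 m.py
```

```text
19.75 [-9.   1.  16.9] [0.   2.03 0.61] handle 1.851 0.33 15.7
19.88 [-8.6  1.2 17.1] [-0.02  1.98  0.59] handle 1.85 0.33 15.6
```

```bash
python3 -m handwheel '[[0,0,0.002,2],[0,0,0.002,4],[0,0,0.002,4]]' >/dev/null; python3 m.py
```

```text
20.25 [-8.8  0.8 16.8] [0.06 2.09 0.44] handle 1.919 0.4 15.3
```

```bash
python3 -m handwheel '[[0,0,0.002,2],[0,0,0.002,4],[0,0,0.002,4]]' >/dev/null; python3 m.py
```

```text
20.62 [-8.   0.8 17.5] [0.13 2.17 0.35] handle 1.989 0.47 15.3
```

```bash
python3 - <<'E'
from h import *
im=cams.camera('wrist'); cv2.imwrite('pics/w8.png',im[:,:,::-1])
for n in ("w5","w6","w7","w8"):
    g=cv2.imread(f"pics/{n}.png").max(2); r=[]
    for v in range(205,300,10):
        row=g[v,270:385]; k=np.where(row<60)[0]; k=k[(k>20)&(k<95)]; r.append((int(k.min()+270),int(k.max()+270)) if len(k) else None)
    print(n,r)
print(read_state()["effort"].round(2))
E
```

```text
w5 [(308, 342), (307, 344), (307, 344), (307, 344), (308, 344), (308, 344), (308, 344), (308, 345), (306, 346), (305, 348)]
w6 [(308, 343), (308, 344), (308, 344), (308, 344), (308, 344), (308, 344), (308, 344), (308, 345), (306, 346), (305, 348)]
w7 [(292, 341), (294, 342), (298, 342), (305, 342), (306, 342), (306, 343), (307, 343), (307, 345), (306, 346), (305, 348)]
w8 [(292, 342), (292, 343), (295, 343), (306, 343), (306, 343), (307, 343), (307, 343), (307, 345), (306, 346), (305, 348)]
[ -0.59 -57.64 -31.37   0.28  -2.66   0.45]
```

No slip: the bar edges are the same within 1 px. The torque dip looks like real jaw friction, so I carry on in small steps.

```bash
python3 -m handwheel '[[0,0,0.002,2],[0,0,0.002,4],[0,0,0.002,4]]' >/dev/null; python3 m.py
```

```text
21.05 [-8.1  0.  17.1] [0.07 2.   0.67] handle 2.057 0.54 15.8
```

```bash
python3 -m handwheel '[[0,0,0.002,2],[0,0,0.002,4],[0,0,0.002,4]]' >/dev/null; python3 m.py
```

```text
21.43 [-8.1  0.9 17.5] [0.09 2.09 0.57] handle 2.127 0.61 15.5
```

```bash
for i in 1 2 3; do python3 -m handwheel '[[0,0,0.002,0]]' >/dev/null; python3 m.py; done; python3 -c "
from h import *
c=cams.get_calibration('wrist');im=cams.camera('wrist'); cv2.imwrite('pics/w9.png',im[:,:,::-1]);np.save('wc9.npy',c,allow_pickle=True)
print(read_state()['eef_pos'])"
```

```text
21.55 [-7.7  0.1 16.3] [0.08 2.06 0.52] handle 2.126 0.61 15.5
21.68 [-7.5 -0.2 16.9] [0.16 2.07 0.56] handle 2.125 0.61 16.1
21.8 [-7.   1.1 16.8] [0.18 2.07 0.43] handle 2.124 0.61 15.5
[643.34946935 -46.14521056 127.8279924 ]
```

View pics/w9.png

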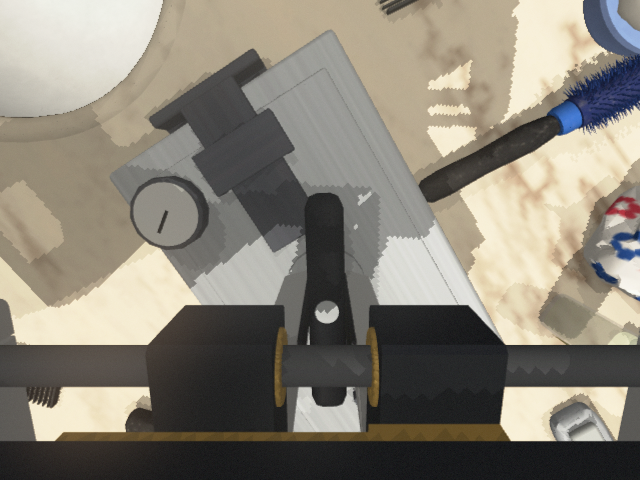

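```bash
python3 - <<'E'
from h import *
def T(c,px,z): return px2w(np.load(c,allow_pickle=True).item(),px,z)[:,:2]
# w5: lid in hand, TCP (532.8,-311.1,215.4) z0=171.4; right jaw outer edge
q=T("wc5.npy",[(567,225),(86,222)],171.4+24); print("open span/2",np.linalg.norm(q[0]-q[1])/2)
p=T("wc9.npy",[(112,172),(331,31)],106); e=p[1]-p[0]; print(p.round(1),"lid yaw",np.arctan2(e[1],e[0]),np.linalg.norm(e))
ctr=np.array([643.3,-46.1]); yaw=np.arctan2(e[1],e[0]); u=np.array([-np.sin(yaw),np.cos(yaw)])
print("plate end",(p-ctr)@u,"jaw",(T("wc9.npy",[(151,119),(256,52)],108)-ctr)@u)
E
```

```text
open span/2 123.27942094092744
[[601.8  66.6]
 [725.6  41.9]] lid yaw -0.19656787598379663 126.20156886053017
plate end [102.37881835 102.37881835] jaw [112.36337607 111.80748143]
```

The final view shows the lid square (yaw −0.197 by this estimate, −0.18 for the rim). The jaw is drawn in about 11 mm, so the handle does follow the tool.

```bash
python3 -m handwheel '[[0,0,0.002,2],[0,0,0.002,3],[0,0,0.002,3]]' >/dev/null; python3 m.py; python3 -m handwheel '[[0,0,0.002,0]]' >/dev/null; python3 m.py
```

```text
22.23 [-7.4  0.8 17.3] [0.17 2.1  0.64] handle 2.175 0.66 15.7
22.35 [-7.6  0.5 17.1] [0.23 2.16 0.64] handle 2.174 0.66 15.7
```

```bash
python3 -m handwheel '[[0,0,0.002,2],[0,0,0.002,3],[0,0,0.002,3]]' >/dev/null; python3 m.py; python3 -m handwheel '[[0,0,0.002,0]]' >/dev/null; python3 m.py
```

```text
22.73 [-8.1  1.5 17.1] [0.1  2.03 0.88] handle 2.225 0.71 15.6
22.85 [-7.5  0.2 16.7] [0.2  2.08 0.84] handle 2.224 0.71 16.2
```

Torque is now rising steeply: 0.85 N m total, about 0.65 above free, which is hand-tight. Release and withdraw straight up.

```bash
python3 -m handwheel '[[0,0,0,0],[0,0,0,0],[0,0,0,0],[0,0,0,0]]' 0.55; python3 m.py
python3 -m handwheel '[[0,0,-0.02,0],[0,0,-0.06,0],[0,0,-0.11,0],[0,0,-0.16,0],[0,0,-0.16,0]]'
python3 - <<'E'
from h import *
c=cams.get_calibration('wrist');im=cams.camera('wrist');cv2.imwrite('pics/w10.png',im[:,:,::-1])
g=(im.max(2)<45).astype(np.uint8); uv=w2px(c,[644,-46,150])[0]; print("pin px",uv)
n,l,st,ce=cv2.connectedComponentsWithStats(g)
for i in range(1,n):
    if 300<st[i,4]<20000: print(st[i],ce[i].round(),)
t=cams.camera('top'); cv2.imwrite('pics/top1.png',t[:,:,::-1])
a=cv2.imread('pics/top0.png').astype(int); d=np.abs(a-t[:,:,::-1]).max(2)
for n,(u,v) in dict(trim=(328,295),cologne=(387,157),case=(438,187)).items(): print(n,d[v-12:v+12,u-18:u+18].mean().round(1))
E
```

```text
clock: 23.35
eef_pos: [643.3, -46.1, 127.6]
eef_rot: [3.127, -0.008, 0.739]
wrist_force: [0.2, 0.4, 0.6]
finger_gap: 42.2
23.35 [0.2 0.4 0.6] [-0.02  0.13 -0.  ] handle 2.224 0.71 42.2
clock: 23.98
eef_pos: [641.7, -45.2, 291.8]
eef_rot: [3.121, -0.012, 0.739]
wrist_force: [-0.1, 0.2, 0.0]
finger_gap: 42.1
pin px [325.02594615 233.59248123]
[543 260  97  77 704] [581. 290.]
[  422   306   172   126 15711] [507. 368.]
[375 308  23  37 490] [385. 329.]
trim 26.0
cologne 12.4
case 13.3
```

```bash
python3 -m handwheel '[[0.01,-0.06,0,0],[0.02,-0.12,0,0],[0.03,-0.18,0,0],[0.04,-0.24,0,0],[0.05,-0.3,0,0]]'
python3 -m handwheel '[[0,-0.06,0,0],[0,-0.12,0,0],[0,-0.12,0,0]]' 
python3 - <<'E'
from h import *
t=cams.camera('top'); t=t[:,:,::-1]; cv2.imwrite('pics/top2.png',t); a=cv2.imread('pics/top0.png')
for n,(u,v,w,h) in dict(trim=(328,295,28,17),cologne=(387,157,11,11),case=(438,187,28,14)).items():
    r=cv2.matchTemplate(np.ascontiguousarray(t[v-h-8:v+h+9,u-w-8:u+w+9]),a[v-h:v+h+1,u-w:u+w+1],cv2.TM_CCOEFF_NORMED); _,s,_,p=cv2.minMaxLoc(r); print(n,"shift",p[0]-8,p[1]-8,round(s,3))
c=cams.get_calibration('top')
# dark bar on the lid, rectified at z=145, 2 px/mm: image x=world x, y=world y
H=lambda X:w2px(c,X)
M=cv2.getPerspectiveTransform(H([[564,-126,145],[724,-126,145],[724,34,145],[564,34,145]]).astype(np.float32),np.float32([[0,0],[320,0],[320,320],[0,320]]))
w=cv2.warpPerspective(t,M,(320,320)); m=(w.max(2)<55).astype(np.uint8); n,l,st,ce=cv2.connectedComponentsWithStats(m)
for i in range(1,n):
    if st[i,4]>400: print(st[i],cv2.minAreaRect(np.argwhere(l==i)[:,::-1].astype(np.float32)))
E
```

```text
clock: 24.7
eef_pos: [473.9, 211.5, 281.3]
eef_rot: [3.128, -0.005, 0.739]
wrist_force: [0.1, 0.1, 0.3]
finger_gap: 42.3
clock: 25.08
eef_pos: [390.5, 302.2, 278.2]
eef_rot: [3.128, -0.003, 0.743]
wrist_force: [-0.3, 0.0, 0.3]
finger_gap: 42.5
trim shift 0 0 0.998
cologne shift 0 0 0.998
case shift 0 0 0.994
[  95   90   64   71 1942] ((128.61062622070312, 121.3407211303711), (78.45612335205078, 30.385286331176758), 48.8140754699707)
[278 100  42  30 828] ((298.199951171875, 113.89998626708984), (26.728639602661133, 40.87077331542969), 81.8698959350586)
[ 160  166   66   68 1953] ((192.98800659179688, 203.02716064453125), (79.0849609375, 29.381244659423828), 50.38931655883789)
```

The bystanders haven't moved. However, the bar reads about 0.88 rad yaw in the top view against 0.74 rad when I let go, so I check that numerically.

```bash
python3 - <<'E'
from h import *
c=cams.get_calibration('top'); H=lambda X:w2px(c,X)
t=cv2.imread('pics/top2.png')
M=cv2.getPerspectiveTransform(H([[564,-126,150],[724,-126,150],[724,34,150],[564,34,150]]).astype(np.float32),np.float32([[0,0],[320,0],[320,320],[0,320]]))
w=cv2.warpPerspective(t,M,(320,320),flags=cv2.INTER_CUBIC); g=w.max(2)
yy,xx=np.mgrid[:320,:320]; disc=(xx-161)**2+(yy-162)**2<105**2
for th in (40,50,60,70):
    m=((g<th)&disc).astype(np.uint8); m[(xx-161)**2+(yy-162)**2<12**2]=1
    n,l,st,ce=cv2.connectedComponentsWithStats(m); k=l[162,161]; P=np.argwhere(l==k)[:,::-1].astype(np.float32)
    r=cv2.minAreaRect(P); ev=np.linalg.eigh(np.cov(P.T))[1][:,1]; print("top",th,len(P),np.arctan(ev[1]/ev[0]).round(3),r)
w10=cv2.imread('pics/w10.png'); g=w10.max(2); yy,xx=np.mgrid[:480,:640]; disc=((xx-325)**2+(yy-234)**2<75**2)
for th in (35,45,55,65):
    m=((g<th)&disc).astype(np.uint8); m[(xx-325)**2+(yy-234)**2<8**2]=1
    n,l,st,ce=cv2.connectedComponentsWithStats(m); k=l[234,325]; P=np.argwhere(l==k)[:,::-1].astype(np.float32)
    ev=np.linalg.eigh(np.cov(P.T))[1][:,1]; print("w10",th,len(P),"angle from vertical",np.arctan(ev[0]/ev[1]).round(3),cv2.minAreaRect(P))
E
```

```text
top 40 437 1.571 ((161.0, 162.0), (22.0, 22.0), 90.0)
top 50 437 1.571 ((161.0, 162.0), (22.0, 22.0), 90.0)
top 60 437 1.571 ((161.0, 162.0), (22.0, 22.0), 90.0)
top 70 10343 1.192 ((160.08636474609375, 162.32037353515625), (209.91079711914062, 91.32735443115234), 70.67681884765625)
w10 35 193 angle from vertical 0.0 ((325.0, 234.0), (14.0, 14.0), 90.0)
w10 45 193 angle from vertical 0.0 ((325.0, 234.0), (14.0, 14.0), 90.0)
w10 55 193 angle from vertical 0.0 ((325.0, 234.0), (14.0, 14.0), 90.0)
w10 65 873 angle from vertical 0.19 ((324.2852478027344, 229.9871826171875), (108.43212127685547, 17.928442001342773), 82.52843475341797)<stdin>:10: RuntimeWarning: divide by zero encountered in scalar divide
```

The wrist picture agrees: after release the bar sits about 0.13–0.15 rad behind the tool, so it sprang or was nudged back. There is time for a new grasp at its present angle to check the tightness.

```bash
python3 -c "
from h import *
rel([643.8,-46,240],.88)"
```

```text
rel [-0.0488  0.4254  0.044 ] turn -7.918748891977631 | pos [391.9 301.  278.4] yaw 0.742 j [ 0.59  0.13  1.58 -0.01  1.43  1.42] t 25.12
```

```bash
python3 -m handwheel '[[-0.005,0.06,0,-2],[-0.01,0.12,0,-4],[-0.015,0.18,0,-6],[-0.02,0.24,0,-7],[-0.03,0.3,0,-7.9]]'
python3 -m handwheel '[[-0.01,0.06,0.01,0],[-0.02,0.12,0.02,0],[-0.02,0.125,0.03,0],[-0.02,0.125,0.03,0]]' 
python3 - <<'E'
from h import *
rel([643.8,-46,128],.88)
im=cams.camera('wrist');cv2.imwrite('pics/w11.png',im[:,:,::-1]); g=im.max(2)
print([int(v) for v in g[205,250:400:5]])
for v in range(140,300,12):
    k=np.where(g[v,270:385]<65)[0]+270; print(v,(k.min(),k.max(),round(float(np.median(k)),1),len(k)) if len(k) else None)
E
```

```text
clock: 25.75
eef_pos: [573.5, 56.1, 281.1]
eef_rot: [3.129, 0.0, 0.879]
wrist_force: [-0.6, 0.3, 1.0]
finger_gap: 42.3
clock: 26.25
eef_pos: [656.7, -40.4, 250.6]
eef_rot: [3.132, 0.002, 0.877]
wrist_force: [0.1, -0.0, 0.5]
finger_gap: 42.7
rel [-0.0123 -0.0076  0.1225] turn -0.18541209864021077 | pos [656.7 -40.4 250.6] yaw 0.877 j [-0.11  0.52  1.12 -0.01  1.49  0.58] t 26.25
[179, 193, 195, 197, 181, 101, 97, 101, 96, 98, 99, 94, 62, 66, 69, 62, 146, 167, 217, 220, 220, 223, 220, 216, 221, 221, 210, 175, 164, 167]
140 None
152 None
164 None
176 None
188 None
200 (np.int64(307), np.int64(326), 316.5, 20)
212 (np.int64(306), np.int64(326), 311.5, 12)
224 (np.int64(307), np.int64(326), 315.5, 6)
236 (np.int64(307), np.int64(325), 323.0, 5)
248 (np.int64(306), np.int64(325), 315.5, 8)
260 (np.int64(306), np.int64(325), 324.0, 3)
272 (np.int64(306), np.int64(325), 321.0, 8)
284 (np.int64(281), np.int64(376), 323.5, 20)
296 (np.int64(273), np.int64(380), 321.5, 30)
```

The bar is exactly parallel to the fingers at this yaw (edges 306/326 px all along), so the handle rests at about 2.09 rad. I descend, grasp, press lightly and turn in small steps.

```bash
python3 -m handwheel '[[-0.008,-0.005,0.02,0],[-0.0123,-0.0076,0.05,0],[-0.0123,-0.0076,0.09,0],[-0.0123,-0.0076,0.1225,0],[-0.0123,-0.0076,0.1225,0]]'
python3 -c "
from h import *
rel([643.8,-46,128],.877)"
python3 -m handwheel '[[0,0,0,0],[0,0,0,0],[0,0,0,0],[0,0,0,0]]' 1 60; python3 m.py
python3 -m handwheel '[[0,0,0.001,1],[0,0,0.001,2],[0,0,0.001,2]]'>/dev/null; python3 m.py
```

```text
clock: 26.92
eef_pos: [642.9, -44.3, 128.0]
eef_rot: [3.132, 0.003, 0.879]
wrist_force: [0.4, -0.3, 0.0]
finger_gap: 42.5
rel [-0.0008  0.0018  0.    ] turn 0.12055842494252253 | pos [642.9 -44.3 128. ] yaw 0.879 j [-0.12  0.58  1.32 -0.01  1.23  0.57] t 26.93
clock: 27.42
eef_pos: [644.1, -44.8, 129.3]
eef_rot: [3.129, 0.001, 0.879]
wrist_force: [9.5, -3.2, 0.7]
finger_gap: 15.5
27.43 [ 9.5 -3.2  0.7] [-0.33 -0.99 -0.03] handle 2.084 0.57 15.5
27.8 [-0.1 -2.1  5.6] [0.2  0.73 0.42] handle 2.12 0.61 15.8
```

```bash
python3 -m handwheel '[[0,0,0.001,1],[0,0,0.001,2],[0,0,0.001,2]]'>/dev/null; python3 m.py; python3 -m handwheel '[[0,0,0.001,0]]'>/dev/null; python3 m.py
python3 -m handwheel '[[0,0,0.001,0.7],[0,0,0.001,1.4],[0,0,0.001,1.4]]'>/dev/null; python3 m.py; python3 -m handwheel '[[0,0,0.001,0]]'>/dev/null; python3 m.py
```

```text
28.18 [-0.9 -1.3  5.9] [0.15 1.   0.6 ] handle 2.154 0.64 15.6
28.3 [-2.4 -1.2  5.9] [0.2  1.05 0.53] handle 2.154 0.64 15.8
28.68 [-2.1 -1.2  6.5] [0.14 1.01 0.72] handle 2.178 0.67 15.4
28.8 [-2.6 -1.   6.7] [0.19 1.1  0.73] handle 2.178 0.67 15.6
```

```bash
python3 - <<'E'
from h import *
im=cams.camera('wrist');cv2.imwrite('pics/w12.png',im[:,:,::-1])
for n in ("w9","w12"):
    g=cv2.imread(f"pics/{n}.png").max(2).astype(int)
    for v in (205,225,245,265,285):
        r=cv2.GaussianBlur(g[v:v+1,270:385].astype(np.float32),(5,1),0)[0]; d=np.diff(r); print(n,v,270+d[15:55].argmin()+15,270+d[55:95].argmax()+55,r[30:80:6].astype(int))
E
```

```text
w9 205 304 341 [ 62  42  40  41  44  46  43  84 124]
w9 225 289 343 [ 67  38  36  40  38  43  40  47 120]
w9 245 305 343 [116  61  38  39  38  38  37  43 108]
w9 265 291 344 [117  82  41  40  42  43  43  40 106]
w9 285 305 347 [109  60  39  38  38  38  39  36  94]
w12 205 307 341 [ 61  73  39  42  42  42  44 104 126]
w12 225 299 344 [ 70  45  40  41  42  46  42  43 118]
w12 245 306 344 [116  89  40  39  38  38  39  40 108]
w12 265 291 344 [117 103  37  39  42  41  38  38 107]
w12 285 305 347 [108  61  38  39  38  41  39  40  91]
```

Bar follows the tool and the torque is 0.73 N m, about 0.5 above free: hand-tight again. The earlier back-turn is elastic recovery down to the handle's own friction, so a gentle release now.

```bash
python3 -m handwheel '[[0,0,0,0],[0,0,0,0]]' 1 10; python3 m.py
python3 -m handwheel '[[0,0,0,0],[0,0,0,0],[0,0,0,0]]' 0.55; python3 m.py
python3 -m handwheel '[[0,0,-0.02,0],[0,0,-0.06,0],[0,0,-0.11,0],[0,0,-0.12,0],[0,0,-0.12,0]]'
python3 - <<'E'
from h import *
rel([643.8,-46,128],.877)
im=cams.camera('wrist');cv2.imwrite('pics/w13.png',im[:,:,::-1]); g=im.max(2)
for v in range(200,284,12):
    r=cv2.GaussianBlur(g[v:v+1,270:385].astype(np.float32),(5,1),0)[0]; k=np.where(r<75)[0]+270; print(v,(k.min(),k.max(),np.median(k)) if len(k) else None)
E
```

```text
clock: 29.1
eef_pos: [644.4, -44.9, 129.3]
eef_rot: [3.126, -0.002, 0.785]
wrist_force: [1.0, -0.5, -0.7]
finger_gap: 16.1
29.1 [ 1.  -0.5 -0.7] [-0.06  0.01  0.21] handle 2.178 0.67 16.1
clock: 29.48
eef_pos: [644.3, -44.8, 129.3]
eef_rot: [3.126, -0.002, 0.785]
wrist_force: [0.4, 0.0, 0.1]
finger_gap: 41.2
29.48 [0.4 0.  0.1] [-0.11  0.14 -0.01] handle 2.178 0.67 41.2
clock: 30.1
eef_pos: [642.9, -43.6, 249.2]
eef_rot: [3.126, -0.002, 0.785]
wrist_force: [-0.2, 0.2, -1.5]
finger_gap: 42.2
rel [-0.0013  0.0004  0.1212] turn -5.271314849084168 | pos [642.9 -43.6 249.2] yaw 0.785 j [-0.12  0.49  1.18 -0.01  1.46  0.67] t 30.1
200 (np.int64(313), np.int64(333), np.float64(323.0))
212 (np.int64(314), np.int64(334), np.float64(324.0))
224 (np.int64(316), np.int64(334), np.float64(325.0))
236 (np.int64(317), np.int64(335), np.float64(326.0))
248 (np.int64(336), np.int64(336), np.float64(336.0))
260 (np.int64(319), np.int64(337), np.float64(328.0))
272 (np.int64(320), np.int64(341), np.float64(330.5))
```

The handle settles at about 2.09 rad again, the same repeatable rest point with the jaws in and tight. Gripper is clear; handing in.

```bash
python3 -c "
from h import *
print(manip.sign_off())"
```

```text
the job is handed in; nothing more can be done
None
```

I put the scissors flat in the chamber, set the lid squarely on top and clamped it. I handed the job in at about 30 s with the gripper clear of everything.

- **Lid:** I pressed it down through the gasket to metal with about 20 N. While holding it down, I turned the handle clockwise from 0 to about 2.2 rad. Jaw_a, the only one I measured, came in about 11 mm.
- **Tightness:** Torque peaked at about 0.86 N m on the first grasp (0.88 in one reading) and 0.73 N m on a second, checking grasp. That is about 0.65 and 0.5 N m above free turning, inside the hand-tight range.
- **Lid squareness:** The lid's yaw came out within about 1° of the rim.
- **Bystanders:** The trimmer, cologne and razor case show zero shift in the top camera.

**Checks that disagreed:**
- After each release the handle sprang back about 0.09–0.14 rad and came to rest at about 2.09 rad. I read this as elastic give down to the handle's own friction. The torque rose again as soon as I regrasped it, with tightening estimated to start near 2.04 rad. So it rests past the tight point, but carries less torque than was applied.
- Torque readings were erratic on the way up, between 0.35 and 0.67 N m from about 1.6 to 2.1 rad. The wrist pictures showed no slip of the grip.

I did not measure the lid's height after letting go.

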